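Set a hinged corner jig on the third hole of its stay

TASK

Set the hinged corner jig on the welding table: take its stay bar by the black knob, swing it across while bringing the hinged leg to the right opening, and drop the third hole counted from the knob over the stop pin on the fixed tube, so that the bar lies flat and holds the leg. Ease the bar down over the pin by feel without forcing it, let go, and leave the other things on the table where they are.

Things in the scene. Friction and masses are not known exactly. Their poses are not given: they have to be found in the camera images.
- knob (a point): Centre of the black knob standing on the bar's free end, rigid with the bar, 250 mm from the pivot and 34 mm above the bar's underside (76 mm above the table when level). 24 mm diameter, 32 mm tall, on a 12 mm stem; can be grasped from above. Axes as for the third hole.
- third_hole (a point): Centre of the third hole from the knob, on the bar's underside, 180 mm from the pivot. x points along the bar from pivot to knob, z is the bar's upward normal. Flat steel bar 26 mm wide, 6 mm thick, about 0.36 kg, six round 11.5 mm holes at 20 mm pitch, the one nearest the knob 220 mm from the pivot.
- pivot (a point): Pivot of the stay on top of the hinged leg's centre line, 190 mm from the hinge, 42 mm above the table, at the bar's underside. The bar swivels easily here about the vertical and its free end lifts up to 0.5 rad; a shoulder washer stops it sagging below level, and let go it drops back to level. The leg's hinge is stiff: about 5 N at this pivot moves it and it stays where it is left.
- slot (a point): Middle of the stop pin's slot on the fixed tube's centre line, 42 mm above the table: the level of the bar's underside when flat. x points along tube and slot, away from the hinge, y to the side to which the leg opens, z up. The pin is upright steel, 10 mm in diameter, flat-topped, 16 mm tall, locked firmly up to 7 mm either way along the slot: find it by eye or by touch.
- jig: The jig, all of it; origin on the table under the slot's middle, axes as point slot. Its vertical hinge lies 168 mm back along -x. Both tubes are 40 mm square aluminium and reach 300 mm from the hinge. A hold-down clamp, 95 mm high, grips the fixed tube 113 mm back from the slot, on the side away from the leg. Place and yaw vary; it is fixed.
- stay: The stay bar with its knob as a solid, origin at the pivot on its underside, x towards the knob. With its third hole at the slot's middle, the leg is at 60 degrees to the fixed tube and the bar crosses that tube at about 65 degrees. The leg starts 42 to 78 degrees open and can turn from 36 to 94.
- offcut: Bystander: aluminium block 75 x 30 x 25 mm lying beside the fixed tube, inside the angle of the jig. Origin at the centre of its underside, x along its length.
- wire_brush: Bystander: wooden-handled brush, 200 mm long, lying to the right of the fixed tube.
- hammer: Bystander: red-handled hammer, 270 mm long, lying flat.
- tape: Bystander: tape measure, red and black case 74 x 40 x 66 mm standing upright.
- tube_block: Bystander: short upright piece of black square tube, 55 mm square and 85 mm tall, beyond the jig.
- magnet_square: Bystander: flat red triangular magnetic square about 100 mm a side, 16 mm thick.
- scriber: Bystander: brass scriber, 120 mm long and 12 mm thick, lying flat.
- locking_pliers: Bystander: steel locking pliers, about 160 mm long and 16 mm thick, lying flat.

How it is judged (in metres and radians):
At the end, for the whole second after the job is handed in: The stop pin stands in the third hole from the knob: that hole is over the slot (within 9 mm of its middle along it, 3 mm across) and fully down (bar within 2.5 mm of the slot plate and level within 0.02 rad, which only the pin in that hole allows); bar and leg are at rest and released (x of third_hole in the frame of slot between -0.009 and 0.009 m and y of third_hole in the frame of slot between -0.003 and 0.003 m and z of third_hole in the frame of slot between -0.003 and 0.0025 m and angle between stay's own z axis and vertical below 0.02 rad and linear speed of stay below 0.01 m/s and angular speed of stay below 0.05 rad/s); the robot touches nothing.
It fails at once if the bar is forced on the pin (more than 60 N between them) (contact force between stay and jig above 60 N).
It fails at once if a bystander is moved by more than 25 mm (distance of any of offcut, wire_brush, hammer, tape, tube_block, magnet_square, scriber, locking_pliers from where it was at the start of the episode above 0.025 m).
It also fails if it takes over 72 s, if anything falls off the work surface, if the arm or the gripper's body presses on something with over 40 N, if the wrist force passes 120 N, or if a joint passes its speed limit or range.

ROBOT

A 6-joint arm with a two-finger parallel gripper is mounted at the origin on the work surface. World frame = base frame: x ahead of the robot, y to its left, z up, the work surface at z = 0. Lengths are in m, angles in degrees, forces in N, time in s.
With the tool pointing down it reaches from about 0.4 to 0.825 m from the base axis. Payload 7 kg.
Tool frame: the origin (TCP) lies midway between the tips of the shut fingers; the grasp point (between the pads) lies 19 mm behind it; z points along the fingers, y is the line along which they close (so a half turn about z gives the same grasp; the last joint's range is limited). The gripper opens to 88 mm and grips with 3 to 60 N. Pads are 19 mm wide; open, the fingers measure 130 mm over their backs; the gripper's body (78 mm by 193 mm) begins 47 mm behind the grasp point.
Start: joints at [16.507, 20.546, 0.682, 0, -70.136, -16.507], TCP at [0.675, -0, 0.227] pointing down, gripper open.
Joint ranges: [-176.03, 176.03], [-82.01, 121.73], [-58.28, 71.71], [-173.87, 95.51], [-174.79, -0.11], [-173.66, 173.66]. Speed limits (degrees/s): [136.94, 136.94, 172.46, 180, 180, 180].

INTERFACE

Orientations are given as a 3x3 rotation matrix whose columns are the frame's x, y, z axes.
In Python, from rig import robot gives the robot as it stands. Calls block until the motion is done:
- robot.goto(position, orientation): joint-space move of the TCP to a pose.
- robot.servo_line(position, ori=None, speed=0.15): straight line of the TCP; ori=None keeps the orientation; speed is the mean speed in m/s.
- robot.movej(angles): joint-space move.
- robot.move_gripper(opening): opening from 0.0 (shut) to 1.0 (fully open); the grip force is fixed at half the most; returns when the fingers have stopped.
- robot.dwell(seconds).
- robot.ik(position, orientation): joint angles nearest the present ones, or None.
- robot.grab_frame(name): name is "scene" or "side" or "wrist"; returns (picture, depth): 420x560x3 uint8, red, green, blue; 420x560 float32, m along the optical axis (not along the pixel's ray), 0 where there is no reading.
- robot.camera_info(name): a dict with "vfov" (degrees; the focal length in pixels is half the picture's height over the tangent of half this angle, whatever the lens; pixels are square), "cx", "cy" (the principal point, pixels), "view" (4x4, takes a point from world to camera coordinates); the wrist camera has in their place "T_tool_cam" (4x4, takes a point from camera to tool coordinates, whose origin is the TCP and whose axes are the flange's). Camera axes: x right, y down, z forward; pixel columns grow to the right and rows downward; lengths in m; the calibration is good to about 2 mm. A picture is of the moment at which its call begins: read the wrist's pose just before it. camera_info takes no time and is no camera call.
A pose or a line that the arm cannot do raises robot.Unreachable and nothing moves.
- robot.job_done(): hands the job in; it is judged then, once.
Readings, each from a call of its own:
- robot.read_t(): time.
- robot.read_qpos(): joint angles.
- robot.read_qvel(): joint speeds.
- robot.read_effort(): joint torques, N m.
- robot.read_position(): TCP position.
- robot.read_tcp_rot(): TCP orientation.
- robot.read_force(): force on the tool from outside, world axes, zero at the start.
- robot.read_ft_torque(): the same for the moment, N m.
- robot.read_grip_width(): opening from 0.0 (shut) to 1.0 (fully open).
- robot.read_finger_force(): force on a finger pad.
Only numpy, scipy, OpenCV 4.12 (cv2) and the standard library are available. Lean on these libraries where they do the work, as an engineer would, in place of code of your own. Each camera call takes 0.05 s, during which the arm holds its last target. There are 200 camera calls.

## Working session

There is one attempt and no reset: what is moved stays moved. The work goes in short steps, each a Python script; the robot and the scene stay as the last script left them, time stands still between calls to the robot, and variables do not carry over. Pictures are saved under pics/ and viewed, at most 10 in all, crops included, and the job is handed in when it is done.

```bash
ls; mkdir -p pics
python3 - <<'E'
from rig import robot
import cv2,numpy as np
for n in ["scene","side"]:
    p,d=robot.grab_frame(n); cv2.imwrite(f"pics/{n}0.png",p[:,:,::-1]); np.savez(f"{n}0.npz",p=p,d=d)
    print(n,robot.camera_info(n),(d>0).mean())
p,d=robot.grab_frame("wrist"); cv2.imwrite("pics/wrist0.png",p[:,:,::-1]); np.savez("wrist0.npz",p=p,d=d)
print(robot.camera_info("wrist"),robot.read_tcp_rot(),robot.read_t())
E
```

```text
pics
scene {'vfov': 56.81411347509388, 'cx': 282.05321775544974, 'cy': 210.05670390237702, 'view': array([[ 0.05998011,  0.99818828, -0.00474797, -0.02077479],
       [ 0.56718621, -0.03799494, -0.8227127 , -0.25475282],
       [-0.82140257,  0.04665342, -0.56843757,  1.72597425],
       [ 0.        ,  0.        ,  0.        ,  1.        ]])} 0.9960416666666667
side {'vfov': 47.63019927354985, 'cx': 278.26321657226157, 'cy': 218.32307645662348, 'view': array([[-0.99551631, -0.09319619, -0.01617864,  0.56440863],
       [-0.03874501,  0.557797  , -0.82907257,  0.08876658],
       [ 0.0862908 , -0.82472842, -0.5589069 ,  1.15910904],
       [ 0.        ,  0.        ,  0.        ,  1.        ]])} 0.9961309523809524
{'vfov': 69.91457870856313, 'cx': 279.42850723556126, 'cy': 208.22411758189588, 'T_tool_cam': array([[ 1.46798813e-04, -9.66172200e-01, -2.57897766e-01,
         6.84537650e-02],
       [ 9.99999658e-01, -6.82273484e-05,  8.24815711e-04,
        -1.23453403e-03],
       [-8.14509691e-04, -2.57897799e-01,  9.66171859e-01,
        -1.58495934e-01],
       [ 0.00000000e+00,  0.00000000e+00,  0.00000000e+00,
         1.00000000e+00]])} [[-1.16843314e-04 -9.99999296e-01 -1.18056197e-03]
 [-9.99999987e-01  1.16970996e-04 -1.08085191e-04]
 [ 1.08223206e-04  1.18054933e-03 -9.99999297e-01]] 0.15
```

View pics/scene0.png

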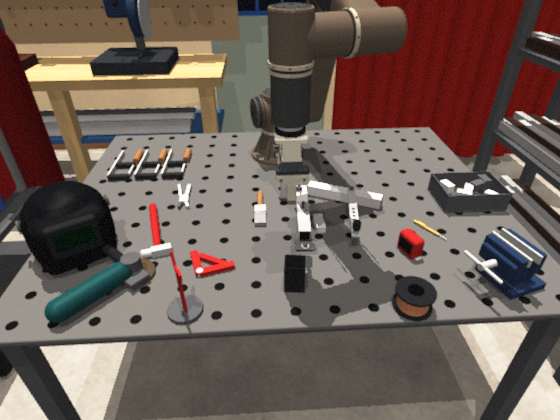

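View pics/wrist0.png

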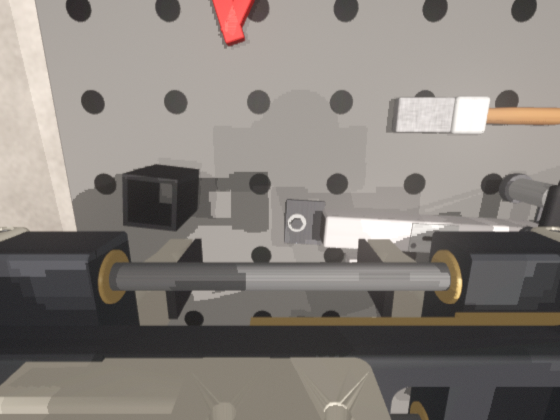

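The scene picture shows the jig: hinge near (303,190), the fixed tube running to (305,245), the leg running to (380,200), and a bar near (355,215). In the wrist picture the fingers hide most of the jig. I'll check enlarged crops next.

Run:
```python
import cv2,numpy as np
s=cv2.imread("pics/scene0.png")[160:270,240:400]; t=cv2.imread("pics/side0.png")
a=cv2.resize(s,None,fx=5,fy=5,interpolation=cv2.INTER_CUBIC); cv2.imwrite("pics/sc_crop.png",a)
```

```text
(no output)
```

View pics/sc_crop.png

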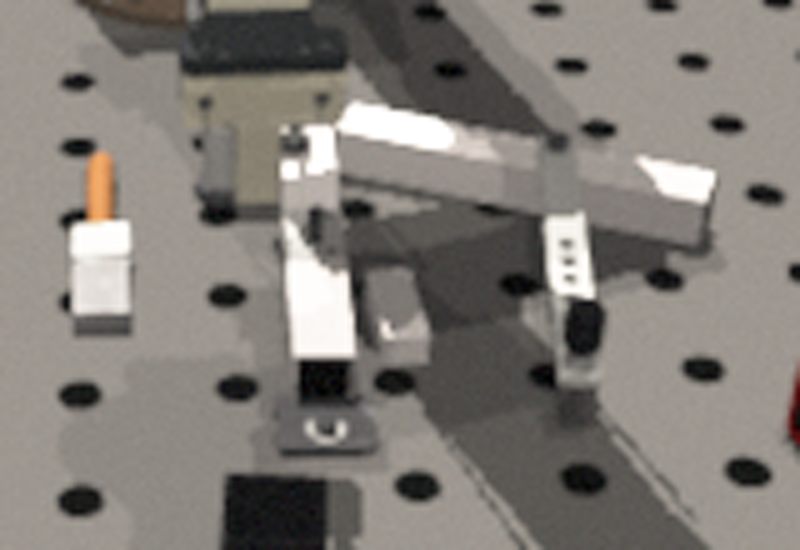

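View pics/side0.png

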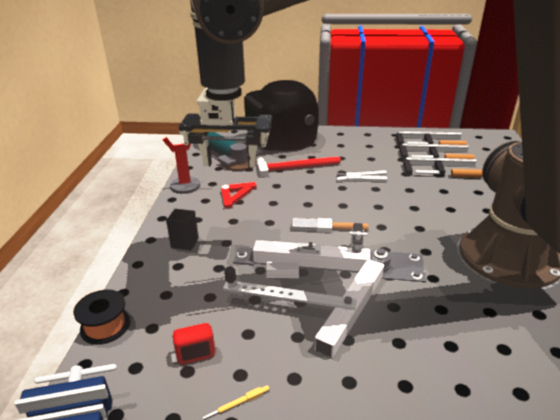

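The side view shows the leg at about (355,305), the bar running from (365,300) to the knob at (230,272), and the pin near (312,245). Next I'll take wrist views from above the jig.

```bash
cat > h.py <<'E'
from rig import robot
import cv2,numpy as np
def cam(n):
    i=robot.camera_info(n); f=210/np.tan(np.radians(i['vfov']/2))
    if n=="wrist":
        T=np.eye(4);T[:3,:3]=robot.read_tcp_rot();T[:3,3]=robot.read_position()
        T=T@i['T_tool_cam']
    else: T=np.linalg.inv(i['view'])
    return f,i['cx'],i['cy'],T
def snap(n,name):
    c=cam(n);p,d=robot.grab_frame(n);cv2.imwrite(f"pics/{name}.png",p[:,:,::-1])
    np.savez(name+".npz",p=p,d=d,k=np.array(c[:3]),T=c[3]);return p,d,c
def load(name):
    z=np.load(name+".npz");return z['p'],z['d'],(*z['k'],z['T'])
def ray(c,u,v,z):
    f,cx,cy,T=c;d=T[:3,:3]@[(u-cx)/f,(v-cy)/f,1];o=T[:3,3]
    return o+d*(z-o[2])/d[2]
def cloud(d,c):
    f,cx,cy,T=c;v,u=np.mgrid[:d.shape[0],:d.shape[1]]
    return np.stack([(u-cx)/f*d,(v-cy)/f*d,d],-1)@T[:3,:3].T+T[:3,3]
def R(yaw,tilt=0,flip=0):
    """tool down; tool x along world heading yaw; the heading's far end tips up by tilt"""
    c,s=np.cos(yaw),np.sin(yaw)
    B=np.array([[c,-s,0],[s,c,0],[0,0,1]])@np.array([[np.cos(tilt),0,-np.sin(tilt)],[0,1,0],[np.sin(tilt),0,np.cos(tilt)]])
    k=-1 if flip else 1
    return B@np.diag([k,-k,-1.])
E
python3 - <<'E'
from h import *
robot.goto([0.60,0.27,0.36],R(-np.pi/2))
snap("wrist","w1"); print(robot.read_t())
E
```

```text
1.3833
```

View pics/w1.png

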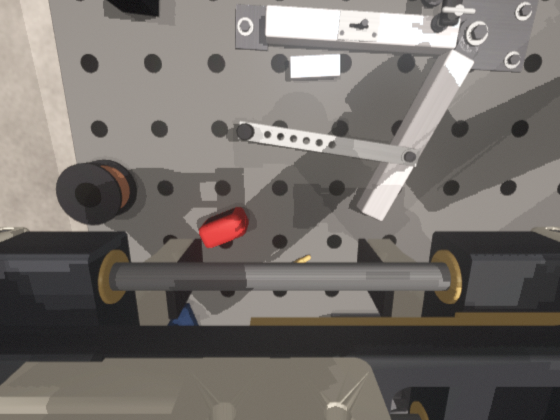

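Wrist view: knob at about (245,131), pivot bolt (410,157), hinge (478,33), pin on its plate near (362,25). I'll zoom in on these and fit the tubes from depth.

Run:
```python
from h import *
p,d,c=load("w1")
a=cv2.resize(p[0:75,335:495,::-1],None,fx=5,fy=5,interpolation=cv2.INTER_CUBIC)
b=cv2.resize(p[110:180,230:390,::-1],None,fx=5,fy=5,interpolation=cv2.INTER_CUBIC)
cv2.imwrite("pics/w1c.png",np.vstack([a,b[:220]]))
P=cloud(d,c)
def at(u,v): return P[v,u].round(4)
for n,u,v in [("knob",245,131),("pivot",410,157),("hinge",478,33),("leg",440,95),("tube",300,22),("table",200,60),("bar",350,148),("tubeR",440,25)]: print(n,at(u,v))
# planar segments at tube-top height
m=(np.abs(P[...,2]-0.040)<0.006)&(d>0)
m[232:]=False
n,l,s,ce=cv2.connectedComponentsWithStats(m.astype(np.uint8))
for i in range(1,n):
    if s[i,4]>150:
        q=P[l==i]; r=cv2.minAreaRect(q[:,:2].astype(np.float32)*1000); print(s[i],r,np.median(q[:,2]))
```

```text
knob [0.6482 0.2043 0.089 ]
pivot [0.402  0.243  0.0565]
hinge [0.3244 0.0728 0.0518]
leg [0.3612 0.1529 0.042 ]
tube [0.5715 0.0559 0.0409]
table [ 7.257e-01  9.660e-02 -5.000e-04]
bar [0.4926 0.2299 0.0499]
tubeR [0.3861 0.0676 0.0676]
[ 265    6  227  151 9610] ((471.8026123046875, 83.49919891357422), (206.73886108398438, 305.5260314941406), 63.24116516113281) 0.040809708267109834
[ 361  163   53   58 1481] ((427.8362121582031, 296.5801086425781), (101.685791015625, 40.250064849853516), 64.89505767822266) 0.041569483426870224
```

View pics/w1c.png

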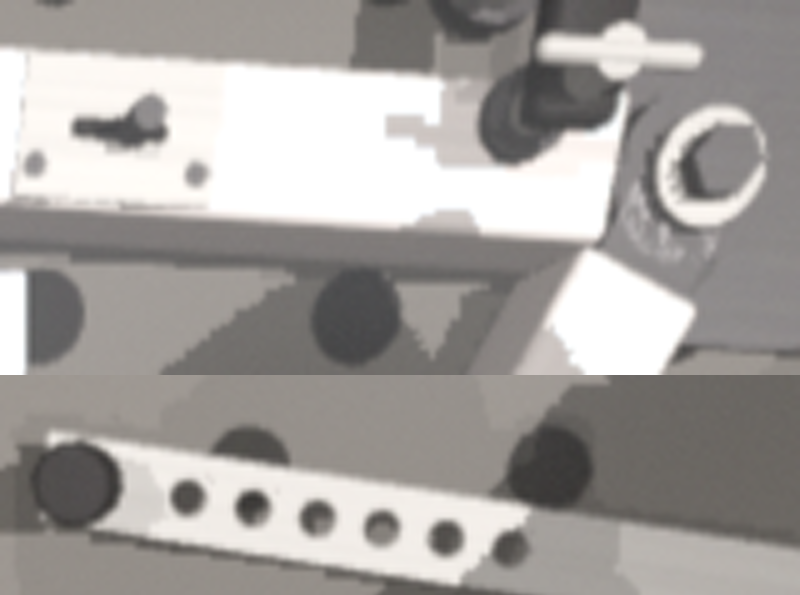

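Pin top at pixel (365,22), towards the hinge end of the slot (349–368, row 25.6). I'll take a closer view over the slot for accuracy.

Run:
```python
from h import *
robot.goto([0.47,0.19,0.24],R(-np.pi/2))
snap("wrist","w2"); print(robot.read_t(),robot.read_position(),robot.read_force())
p,d,c=load("w2"); f,cx,cy,T=c
q=np.linalg.inv(T)@[0.508,0.062,0.058,1]; u,v=(f*q[:2]/q[2]+[cx,cy]).astype(int);print(u,v)
cv2.imwrite("pics/w2c.png",cv2.resize(p[max(v-85,0):v+85,max(u-60,0):u+205,::-1],None,fx=3,fy=3,interpolation=cv2.INTER_CUBIC))
```

```text
2.2333 [0.47123656 0.19025454 0.24076655] [-0.72813361 -0.31720587  0.77803057]
244 69
```

View pics/w2c.png

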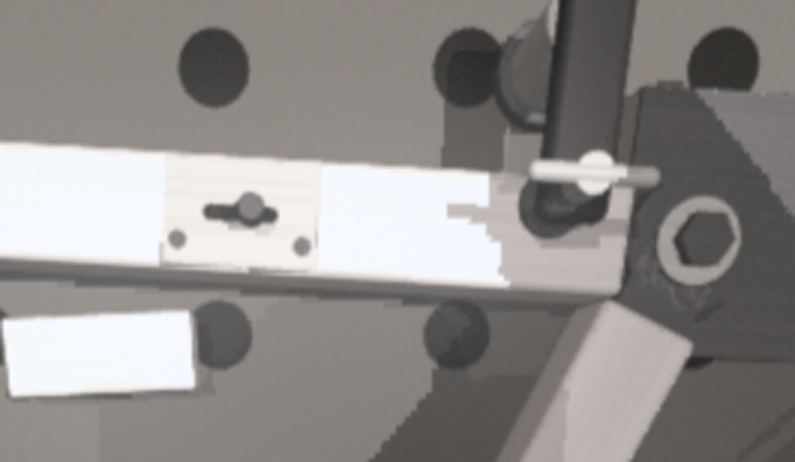

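Run:
```python
from h import *
p,d,c=load("w2"); P=cloud(d,c)
px=lambda a,b:(184+a/3-.33,b/3-.33)
def g(n,a,b,z): r=ray(c,*px(a,b),z); print(n,r.round(4)); return r[:2]
pin=g("pin",250,206,.058); e1=g("slot end far",204,211,.042); e2=g("slot end near",278,215,.042)
u1=g("edge up",10,144,.04);u2=g("edge up",480,172,.04);l1=g("edge lo",10,257,.04);l2=g("edge lo",600,291,.04)
g("washer",699,240,.045); g("hex",706,240,.052)
u,v=map(int,px(699,240)); print("depth hex",P[v,u],"washer",P[v-1,int(u-13)],"plate",P[75,240],P[80,225], "tube",P[75,210])
print("pin top depth",P[68,267])
for a,b in((u1,u2),(l1,l2)): print(np.degrees(np.arctan2(*(a-b)[::-1])))
p1,d1,c1=load("w1")
for n,u,v,z in[("knob",245,131,.092),("pivot",410,157,.054),("hole1",230+188/5,110+(497-375)/5+0,.048),("hole6",230+510/5,110+(548-375)/5,.048),("pin",365,22,.058),("hinge",478,33,.05)]: print(n,ray(c1,u,v,z).round(4))
# knob dark blob and pivot
g1=cv2.cvtColor(p1,cv2.COLOR_RGB2GRAY); P1=cloud(d1,c1)
m=(P1[...,2]>.08)&(d1>0);m[180:]=0;m[:100]=0
n,l,s,ce=cv2.connectedComponentsWithStats(m.astype(np.uint8))
for i in range(1,n):
    if s[i,4]>20: print(s[i],ce[i],ray(c1,*ce[i],.092),np.median(P1[l==i],0))
```

```text
pin [0.4849 0.0611 0.058 ]
slot end far [0.5024 0.0599 0.042 ]
slot end near [0.4753 0.0613 0.042 ]
edge up [0.572  0.0372 0.04  ]
edge up [0.4019 0.0466 0.04  ]
edge lo [0.5751 0.0753 0.04  ]
edge lo [0.3546 0.0873 0.04  ]
washer [0.3217 0.0703 0.045 ]
hex [0.3222 0.0713 0.052 ]
depth hex [0.32512416 0.0705099  0.05122044] washer [0.33589386 0.06821315 0.04254248] plate [0.5153163  0.06495965 0.04201262] [0.53225612 0.06989443 0.0408585 ] tube [0.54879857 0.06458862 0.03979209]
pin top depth [0.48489191 0.06085674 0.05872565]
-3.1392161988573375
-3.126425610103181
knob [0.6479 0.2043 0.092 ]
pivot [0.4009 0.2433 0.054 ]
hole1 [0.6186 0.2097 0.048 ]
hole6 [0.5201 0.2249 0.048 ]
pin [0.4841 0.0611 0.058 ]
hinge [0.3233 0.0723 0.05  ]
[236 123  18  18 236] [244.59322034 131.58474576] [0.64849989 0.20506804 0.092     ] [0.6484794  0.20562522 0.0896447 ]
```

Hinge, slot, pivot and knob agree with the given lengths: the leg is 68° open and the pin sits about 4 mm towards the hinge. Next step is to grasp the knob.

```bash
cat > j.py <<'E'
from h import *
H=np.array([.3213,.0702]); TY=np.radians(-3.13); PIN=np.array([.4846,.0611]); ZT=.018
def pose(piv,yaw,tilt,r=.25):
    """TCP pose with the stay at this pivot, heading and lift"""
    Rt=R(yaw,tilt); return np.array([*piv,.042])+Rt@np.diag([1,-1,-1.])@[r,0,ZT],Rt
def solve(hole):
    """pivot and heading that put the third hole at this point"""
    v=hole-H;D=np.hypot(*v);a=np.arctan2(v[1],v[0])+np.arccos((.19**2+D*D-.18**2)/(2*.19*D))
    piv=H+.19*np.array([np.cos(a),np.sin(a)]);w=hole-piv
    return piv,np.arctan2(w[1],w[0]),a
E
python3 - <<'E'
from j import *
k=np.array([.6482,.2048]);piv=np.array([.4009,.2433]);w=k-piv;yaw=np.arctan2(w[1],w[0])
print(np.degrees(yaw),[np.degrees(x) if np.ndim(x)==0 else x for x in solve(PIN)])
Rt=R(yaw)
robot.move_gripper(.55)
robot.goto([*k,.18],Rt); robot.servo_line([*k,.042+ZT],speed=.1)
print(robot.read_force())
robot.move_gripper(0)
print(robot.read_t(),robot.read_grip_width(),robot.read_finger_force(),robot.read_force(),robot.read_position())
p2,y2,a=solve(PIN); 
for t in(.17,0):
  x,r=pose(p2,y2,t);print(robot.ik(x,r))
E
```

```text
-8.848852118615508 [array([0.42345954, 0.23039809]), np.float64(-70.14327690521405), np.float64(57.474033319219316)]
[-0.81314645  0.55514346  0.02113607]
6.375 0.2665280764203155 30.00011533498764 [ 0.18173689 -0.30491348  0.32796085] [0.64825954 0.20480402 0.06006307]
[ 29.67527428  10.43202099 -37.90209234  13.83810741 -44.18557515
 -19.97664197]
[ 21.63024702  15.15140217 -32.28364659   0.         -42.56495124
  -1.77352392]
```

Run:
```python
from j import *
k=robot.read_position()[:2];piv=np.array([.4009,.2433]);w=k-piv;y0=np.arctan2(w[1],w[0]);piv=k-.25*w/np.hypot(*w)
a0=np.arctan2(*(piv-H)[::-1]); rr=np.hypot(*(piv-H)); p2,y2,a2=solve(PIN)
for t in(.06,.12,.17):
    x,r=pose(piv,y0,t);robot.servo_line(x,r,speed=.06)
print("lift",robot.read_force(),robot.read_grip_width())
N=12
for i in range(1,N+1):
    s=i/N;a=a0+s*(a2-a0);q=rr+s*(.19-rr)
    x,r=pose(H+q*np.array([np.cos(a),np.sin(a)]),y0+s*(y2-y0),.17)
    robot.servo_line(x,r,speed=.1)
    if i%3==0: print(i,robot.read_force().round(1),robot.read_t())
snap("side","s3");snap("scene","c3")
a=cv2.imread("pics/s3.png")[190:370,200:440];b=cv2.imread("pics/c3.png")[150:285,240:400]
cv2.imwrite("pics/m3.png",np.hstack([cv2.resize(a,(420,315)),cv2.resize(b,(373,315))]))
```

```text
lift [ 2.01334989 -0.16993584 -1.41926275] 0.27136801479476275
3 [-3.2  0.8 -3.4] 8.65
6 [-2.4  2.3 -2.5] 9.75
9 [-1.9  3.4 -3.5] 10.8333
12 [-1.1  3.2 -3.4] 11.9083
```

View pics/m3.png

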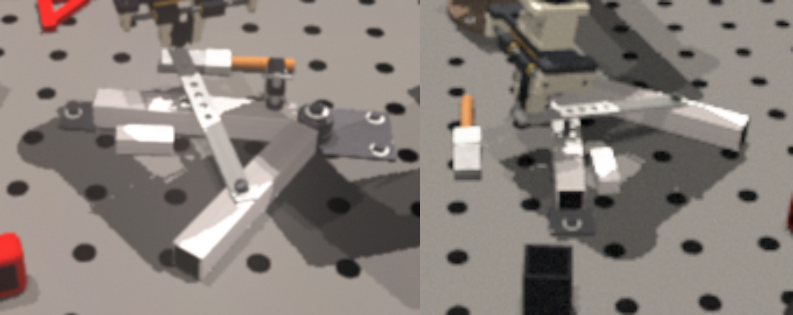

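Bar is lifted over the pin and the leg has followed. Now I'll lower gently, watching the force.

```bash
cat >> j.py <<'E'
def place(off,t,speed=.03,press=0):
    """third hole (mid-thickness) at PIN+off, off = (along bar, across); lift t"""
    _,y,_=solve(PIN); e=np.array([np.cos(y),np.sin(y)]);n=np.array([-e[1],e[0]])
    h=PIN+off[0]*e+off[1]*n; rh=.18*np.cos(t)-.003*np.sin(t)
    v=h-H;D=np.hypot(*v);a=np.arctan2(v[1],v[0])+np.arccos((.19**2+D*D-rh**2)/(2*.19*D))
    p=H+.19*np.array([np.cos(a),np.sin(a)]);w=h-p
    x,r=pose(p,np.arctan2(w[1],w[0]),t);robot.servo_line(x,r,speed=speed)
    return robot.read_force()
def lower(off,t,tmin,F0,lim=6,step=.004):
    """ease down until contact or tmin; returns the lift reached and the last force"""
    while t>tmin:
        t=max(t-step,tmin);F=place(off,t)
        if F[2]-F0>lim: break
    return t,F
E
python3 - <<'E'
from j import *
F=place((0,0),.12);print(F.round(1));F=place((0,0),.105);F0=F[2];print(F.round(1))
t,F=lower((0,0),.105,.07,F0);print(t,F.round(1),robot.read_t())
E
```

```text
[-1.2  4.7 -3. ]
[-0.3  0.8 -2. ]
0.07 [ 0.5 -3.3 -1.2] 15.1167
```

Run:
```python
from j import *
F0=-2.;t=.07
while t>.0:
    t0=t;t,F=lower((0,0),t,max(t-.014,0),F0);print(round(t,3),F.round(1),robot.read_t())
    if F[2]-F0>6: break
print(robot.read_position(),robot.read_grip_width())
```

```text
0.056 [ 1.6 -4.  -1.4] 16.1167
0.042 [ 1.5 -3.4 -1.8] 17.1167
0.028 [ 0.7 -4.  -0.8] 18.1167
0.014 [ 0.3 -4.  -0.7] 19.1167
0.0 [ 0.6 -2.4  0.7] 20.1167
0 [ 0.9 -3.7  0.8] 20.3667
[ 0.50843669 -0.0047423   0.06003468] 0.2677401289048206
```

The bar went down freely to level. I'll release, retreat and check with the wrist camera.

Run:
```python
from j import *
robot.move_gripper(.55); x=robot.read_position()
robot.servo_line([x[0],x[1],.2],speed=.1); robot.goto([0.50,0.19,0.24],R(-np.pi/2))
p,d,c=snap("wrist","w4");print(robot.read_t());P=cloud(d,c)
m=(P[...,2]>.08)&(P[...,2]<.097)&(d>0)&(np.hypot(P[...,0]-.508,P[...,1]+.005)<.04)
q=np.argwhere(m).mean(0)[::-1];print("knob",ray(c,*q,.092),np.median(P[m],0))
_,y,_=solve(PIN)
for r in(.06,.10,.23):
    X=solve(PIN)[0]+r*np.array([np.cos(y),np.sin(y)]);b=np.hypot(P[...,0]-X[0],P[...,1]-X[1])<.006;print(r,np.median(P[b&(P[...,2]>.03)],0))
f,cx,cy,T=c;k=np.linalg.inv(T)@[*PIN,.05,1];u,v=(f*k[:2]/k[2]+[cx,cy]).astype(int);print(u,v)
cv2.imwrite("pics/w4c.png",cv2.resize(p[max(v-75,0):v+75,max(u-100,0):u+100,::-1],None,fx=4,fy=4,interpolation=cv2.INTER_CUBIC))
```

```text
23.45
knob [0.50944431 0.01148091 0.092     ] [0.50995422 0.00764088 0.08148677]
0.06 [0.44600759 0.17077479 0.34821442]
0.1 [0.45760878 0.13671173 0.04756298]
0.23 [0.50120064 0.01429901 0.04587713]
294 69
```

View pics/w4c.png

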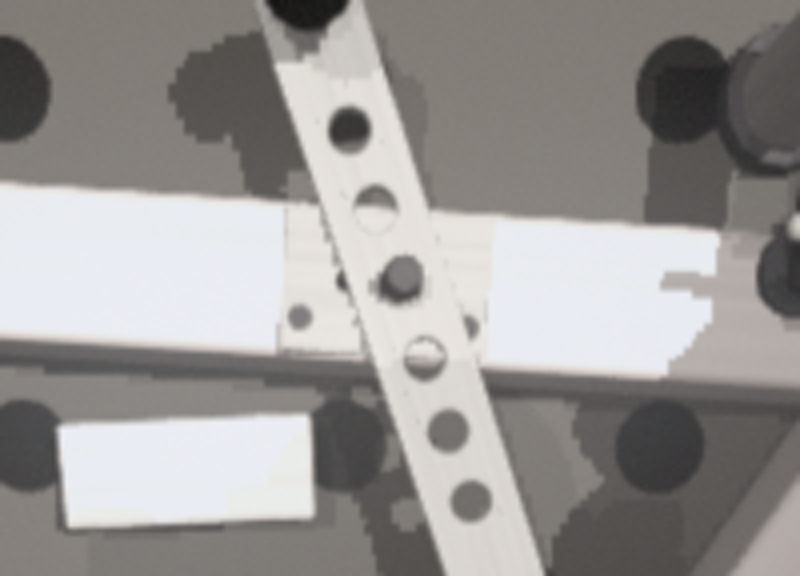

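The pin stands in the third hole from the knob (crop (402,277), after holes at (350,130) and (376,208)). The bar top reads about 0.047 m, so it lies flat, and the gripper is clear.

```bash
python3 -c "
from rig import robot
robot.dwell(.5);print(robot.job_done())"
```

```text
the job is handed in; nothing more can be done
None
```

The stay bar's third hole from the knob is over the stop pin with the bar lying flat and released; the job is handed in at about 24 s, and no verdict came back.

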